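# Slide the shaver handle home in its rest

### The job

Pick the chrome shaver handle up from the tray, lay it in the V-groove of the teak razor rest with its domed foot towards the stop, and push it gently along the groove, under the spring leaf, until the foot is fully home against the rubber-faced stop. Do not ram the stop, a light push is enough once the foot meets it; leave the handle lying there and do not disturb the other things on the tray and the counter.

Things in the scene. Friction and masses are not known exactly. Their poses are not given: they have to be found in the camera images.
- shaver: chrome safety-shaver handle without its head, a loose round rod 96 mm long, 16 mm in diameter, 80 to 150 g, lying on the tray floor (axis 18 mm above the counter). Origin: mid-length on its axis, also its centre of mass. x runs along the rod to the domed foot; the other end is flat with a threaded hole. At the start the foot points away from the robot, within 40 degrees.
- shaver_foot (a point): tip of the handle's domed foot, on its axis, 48 mm from its origin along its x axis
- rest: razor rest, dark teak block 170 (x) by 46 (y) by 24 mm high, fixed on the tray's left or right side. Origin: centre of its underside, 10 mm above the counter; z up; x along the groove from the open end (x = -85 mm) to the stop. A 90-degree V-groove 6.5 mm deep runs along the middle of its top, open above up to x = -10 mm. Laid in it with the foot at x = -16 mm the handle lies stable by itself.
- groove_mouth (a point): point at the open end of the groove (rest x = -85, y = 0 mm) on the axis of a handle lying in the groove: 28.8 mm above the rest's origin, 4.8 mm above the block's top. The block's top is free along the groove from here up to the bridge of the spring leaf
- leaf_bend (a point): where the stainless spring leaf presses on a seated handle (rest x = 18 mm, 36 mm above the rest's origin). The leaf, 12 mm wide, slopes down from a bridge over the groove (at rest x = -10 to 0 mm, 24 mm wide inside, 45 to 48 mm above the origin); its bend hangs about 1 mm too low for the handle and gives way upwards. Pushing the handle in under it and on takes about 2 to 6 N.
- stop_middle (a point): middle of the span where the stop's face may be, on the axis of a seated handle (rest x = 48 mm). The stop is a brass carriage clamped on the block, 20 mm high, with a rubber face 14 mm square across the groove; the face is somewhere between 16 mm before and 16 mm past this point along the groove, its setting is not measured. The rubber yields about 1 mm for each 7 N, 3 mm in all.
- tray: the teak tray, 360 mm (x) by 500 mm (y), fixed; floor 10 mm and rim 16 mm above the counter. Origin: centre of its underside
- bowl: black ceramic shaving bowl, loose, 110 mm across and 52 mm high, on the tray on the side where the rest is not. Origin: centre of its underside
- comb: bamboo comb, loose, 36 by 150 by 5 mm, lying at the far edge of the tray. Origin: centre of its underside
- guards: three orange plastic guard combs pinched in a stainless spring clip, loose, 42 by 64 by 34 mm, far right on the tray. Origin: underside
- brush: shaving brush standing upright, loose, 34 mm across and 103 mm high, far left on the tray. Origin: centre of its underside
- tumbler: green glass tumbler with two toothbrushes, loose, 68 mm across, 180 mm high with the brushes, on the counter right of the tray. Origin: centre of its underside
- dispenser: cream soap dispenser, loose, 66 mm across and 165 mm high, on the counter left of the tray. Origin: centre of its underside
- bladebox: small steel blade box, loose, 52 by 32 by 16 mm, on the counter left of the tray. Origin: centre of its underside
There are look-alikes about, which are no part of the job. What is shaped like the shaver but orange, pink or yellow is not meant.

How it is judged:
By the outcome, as a careful person would: the job done as asked, in the order asked, and still so for the second after the job is handed in, with the robot touching nothing.
It also fails if it takes over 54 s, if anything falls off the work surface, if the arm or the gripper's body presses on something with over 40 N, if the wrist force passes 120 N, or if a joint passes its speed limit or range.

### The arm

A 7-joint arm with a two-finger parallel gripper is mounted at the origin on the work surface. World frame = base frame: x ahead of the robot, y to its left, z up, the work surface at z = 0. Lengths are in m, angles in rad, forces in N, time in s.
With the tool pointing down it reaches from about 0.4 to 0.85 m from the base axis. Payload 4.5 kg.
Tool frame: the origin (TCP) lies midway between the tips of the shut fingers; the grasp point (between the pads) lies 19 mm behind it; z points along the fingers, y is the direction in which the jaws open and shut (so a half turn about z gives the same grasp; the last joint's range is limited). The gripper opens to 85 mm and grips with 20 to 120 N. Pads are 22 mm wide; open, the fingers measure 114 mm over their backs; the gripper's body (76 mm by 85 mm) begins 54 mm behind the grasp point. The pads swing forward as they close: fully open they stand 13 mm farther back than shut.
Start: joints at [-1.175, 0.689, -0.195, 1.565, 0.157, 0.902, -0.215], TCP at [0.221, 0.585, 0.231] pointing down, gripper open.
Joint ranges: [-3.01, 3.01], [-0.46, 2.08], [-1.47, 1.51], [0.13, 2.56], [-1, 4.14], [0.04, 2.09], [-2.66, 2.66]. Speed limits (rad/s): [2.57, 2.57, 3.14, 3.14, 3.14, 3.14, 3.14].

### API

Orientations are given as a 3x3 rotation matrix whose columns are the frame's x, y, z axes.
In Python, from bench import ctrl gives the robot as it stands.
- The arm moves only by the shell command python3 -m inch 'ROWS' [FORCE]. ROWS is JSON, a list of rows, each a list of 7 numbers: the opening, from 0 (shut) to 1 (fully open), then the shift along the world's x, y, z in cm, then the turn, a rotation vector about the world's x, y, z in rad. A call has 1 to 8 rows; each row is the pose to reach, as a shift and turn from the pose commanded when the call began; what a row does not reach only later rows make up. A row lasts 1/12 s, in which the tool goes at most 41.7 mm and 7.16 degrees, less where a joint would pass 70% of its speed; a pose out of reach is approached as far as the arm can. A call with a gripper value outside its range is refused whole. The fingers move at their own pace and stop on an object; FORCE is the grip in N (left out, the last holds). Time passes only in rows, so rows that repeat a pose let the fingers close. It gives the time, the measured TCP pose, the force and the opening at its end, in the units of the state.
- ctrl.get_obs(): the state, without advancing time (a new reading comes with each control period).
- ctrl.snapshot(name): name is "side" or "top"; returns a dict with "img" (384x512x3 uint8, red, green, blue), "fx", "fy", "cx", "cy" (pixels), "R" (3x3) and "t" (3): a world point X has camera coordinates R X + t. Camera axes: x right, y down, z forward; pixel columns grow to the right and rows downward; lengths in m; the calibration is good to about 2 mm. A picture is of the moment at which its call begins. There is no depth.
- ctrl.sign_off(): hands the job in, once; it reports no verdict.
The state is a dict: "time": time; "qpos": joint angles; "joint_velocities": joint speeds; "effort": joint torques, N m; "tool_pos": TCP position; "tool_rot": TCP orientation; "ft_force": force on the tool from outside, world axes, zero at the start; "ft_torque": the same for the moment, N m; "gripper_width": opening from 0.0 (shut) to 1.0 (fully open).
Only numpy, scipy, OpenCV 4.12 (cv2) and the standard library are available. Lean on these libraries where they do the work, as an engineer would, in place of code of your own. Each camera call takes 0.05 s, during which the arm holds its last target.

## Working session

There is one attempt and no reset: what is moved stays moved. The work goes in short steps, Python scripts to look and compute and a shell command to move; the robot and the scene stay as the last step left them, time stands still between calls to the robot, and variables do not carry over. Pictures are saved under pics/ and viewed, and the job is handed in when it is done.

```bash
ls; mkdir -p pics; cat > h.py <<'E'
import numpy as np, cv2
from bench import ctrl
def snap(n,f):
    s=ctrl.snapshot(n); cv2.imwrite(f'pics/{f}.png',s['img'][:,:,::-1]); np.savez(f'pics/{f}.npz',**s); return s
def ray(s,u,v):
    R=np.array(s['R']);t=np.array(s['t']); d=R.T@np.array([(u-s['cx'])/s['fx'],(v-s['cy'])/s['fy'],1]); return -R.T@t,d
def onz(s,u,v,z):
    o,d=ray(s,u,v); return o+d*(z-o[2])/d[2]
def proj(s,X):
    c=np.array(s['R'])@np.array(X)+np.array(s['t']); return s['fx']*c[0]/c[2]+s['cx'],s['fy']*c[1]/c[2]+s['cy']
E
python3 - <<'E'
from h import *
for n in('top','side'):
    s=snap(n,n+'0'); print(n,-np.array(s['R']).T@np.array(s['t']),s['fx'])
o=ctrl.get_obs(); print(o['time'],o['tool_pos'],o['tool_rot'],o['ft_force'])
E
```

```text
pics
top [ 0.4493185  -0.03512575  1.2582558 ] 446.6832236332416
side [ 0.37334457 -0.72146636  0.96117003] 424.0719527120123
0.1 [0.22105122 0.58397767 0.23056572] [[-9.35283794e-01  3.53898254e-01 -5.00117697e-04]
 [ 3.53898594e-01  9.35282444e-01 -1.59217440e-03]
 [-9.57164377e-05 -1.66612586e-03 -9.99998607e-01]] [ 0.37958196  0.08042684 -0.38161852]
```

View pics/top0.png

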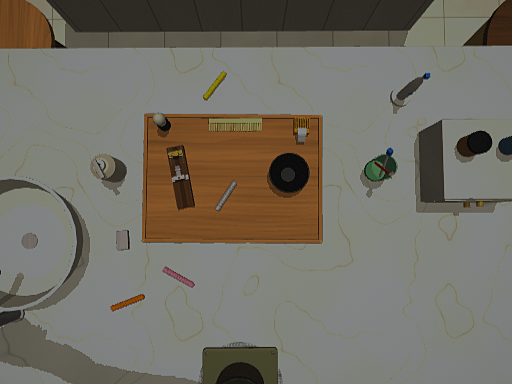

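View pics/side0.png

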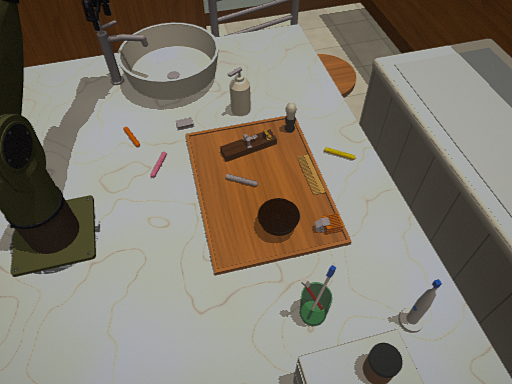

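```bash
python3 - <<'E'
import cv2
a=cv2.imread('pics/top0.png'); cv2.imwrite('pics/top0z.png',cv2.resize(a[130:225,155:255],(800,600*95*8//600),interpolation=cv2.INTER_CUBIC)[:600] if 0 else cv2.resize(a[135:220,155:255],None,fx=7,fy=7,interpolation=cv2.INTER_CUBIC))
a=cv2.imread('pics/side0.png'); cv2.imwrite('pics/side0z.png',cv2.resize(a[120:200,210:300],None,fx=7,fy=7,interpolation=cv2.INTER_CUBIC))
E
```

```text
(no output)
```

View pics/top0z.png

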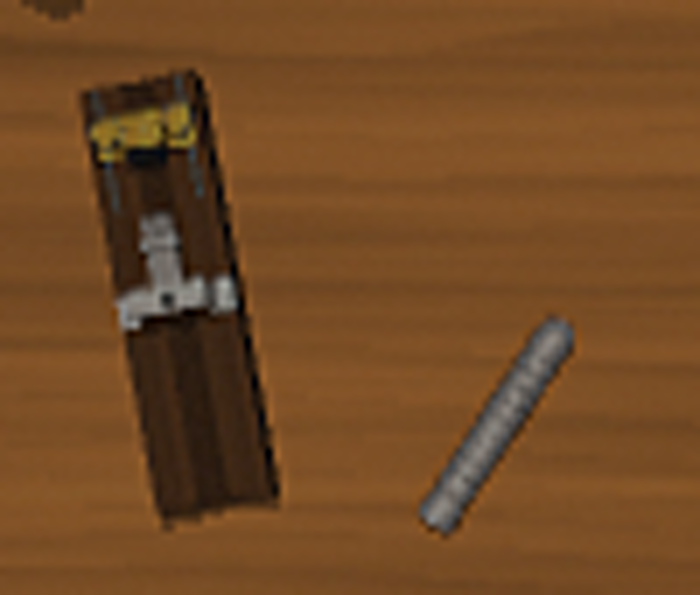

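View pics/side0z.png

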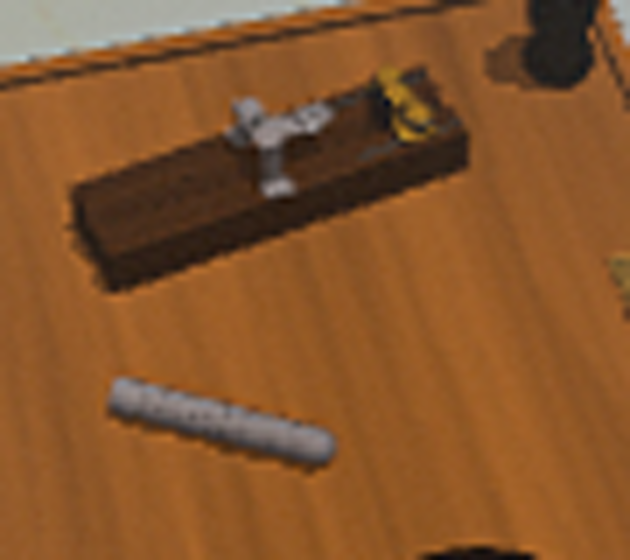

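```bash
cat > m0.py <<'E'
from h import *
def ld(f):
    return {k:v for k,v in np.load(f'pics/{f}.npz').items()}
for n,roi in(('top0',(135,220,200,255)),('side0',(165,195,215,265))):
    s=ld(n); hsv=cv2.cvtColor(s['img'],cv2.COLOR_RGB2HSV); r0,r1,c0,c1=roi
    m=np.zeros(hsv.shape[:2],np.uint8); m[r0:r1,c0:c1]=(hsv[r0:r1,c0:c1,1]<90)&(hsv[r0:r1,c0:c1,2]>60)
    nn,l,st,ce=cv2.connectedComponentsWithStats(m); k=1+np.argmax(st[1:,4]); m=(l==k).astype(np.uint8)
    ys,xs=np.nonzero(m); P=np.array([onz(s,u,v,.018)[:2] for u,v in zip(xs,ys)])
    (c,sz,a)=cv2.minAreaRect((P*1000).astype(np.float32)); 
    w,V=np.linalg.eigh(np.cov(P.T)); d=V[:,1]*np.sign(V[0,1])
    q=(P-P.mean(0))@d; e=P-P.mean(0); 
    print(n,'n',len(P),'mean',P.mean(0),'rect c',c,sz,'ang',np.degrees(np.arctan2(d[1],d[0])),q.min(),q.max())
s=ld('top0')
z=lambda x,y:(155+(x+.5)/7-.5,135+(y+.5)/7-.5)
Z={'FL':(82,92),'FR':(192,70),'NR':(275,497),'NL':(165,524),'grooveN':(210,512),'grooveB':(190,330)}
for k,p in Z.items(): print(k,onz(s,*z(*p),.034))
print('rubber',onz(s,*z(148,158),.039), 'leafend',onz(s,*z(157,216),.046),'bridge',onz(s,*z(180,300),.058))
z2=lambda x,y:(210+(x+.5)/7-.5,120+(y+.5)/7-.5)
s=ld('side0')
for k,p in {'NL':(75,188),'NR':(110,262),'FR':(465,130)}.items(): print('side',k,onz(s,*z2(*p),.034))
E
python3 m0.py
```

```text
top0 n 175 mean [0.51999711 0.03828813] rect c (520.3943481445312, 37.9391975402832) (14.590697288513184, 94.00604248046875) ang -33.256321926645725 -0.04648313293742976 0.04752832442937248
side0 n 161 mean [0.52074863 0.03771008] rect c (519.9219360351562, 37.71162414550781) (18.452402114868164, 97.48653411865234) ang -33.814973537683855 -0.049439341963565225 0.04805591988537034
FL [0.65133077 0.20012659 0.034     ]
FR [0.65980043 0.15683793 0.034     ]
NR [0.49117196 0.12409602 0.034     ]
NL [0.48090406 0.16708587 0.034     ]
grooveN [0.48547643 0.14950645 0.034     ]
grooveB [0.55696721 0.15744789 0.034     ]
rubber [0.6242811  0.17322784 0.039     ] leafend [0.60052963 0.16847495 0.046     ] bridge [0.566469   0.15753899 0.058     ]
side NL [0.48773732 0.16741304 0.034     ]
side NR [0.49312277 0.12135915 0.034     ]
side FR [0.65944271 0.15622295 0.034     ]
```

The top view shows the shaver at zoom px (440,520)→(558,330), with the foot at the far right. The rest is on the left, with its groove pointing away and the brass stop at the far end. I'll refine the rest's edges next.

```bash
cat > m1.py <<'E'
from h import *
from m0 import ld
C=np.array([.572,.1615]);yaw=np.radians(11.1)
ex=np.array([np.cos(yaw),np.sin(yaw)]);ey=np.array([-ex[1],ex[0]])
# sample rectified brightness at plane z=.034 -> profile across block
for n in('top0','side0'):
    s=ld(n); g=cv2.cvtColor(s['img'],cv2.COLOR_RGB2HSV)[:,:,2].astype(np.float32)
    X=np.arange(-.105,.105,.001);Y=np.arange(-.04,.04,.001)
    mu=np.array([[proj(s,[*(C+x*ex+y*ey),.034]) for y in Y] for x in X],np.float32)
    im=cv2.remap(g,mu[...,0],mu[...,1],cv2.INTER_CUBIC)
    rgb=cv2.remap(s['img'],mu[...,0],mu[...,1],cv2.INTER_CUBIC)
    cv2.imwrite(f'pics/rect_{n}.png',cv2.resize(rgb[::-1,::-1,::-1],None,fx=3,fy=2.8*1,interpolation=cv2.INTER_NEAREST))
    for lo,hi in((-.078,-.05),(-.045,-.015)):
        k=(X>lo)&(X<hi); p=im[k].mean(0); print(n,lo,'y profile',dict(zip((Y*1000).round().astype(int)[8:-6:2].tolist(),p[8:-6:2].round().astype(int).tolist())))
    p=im[:,(Y>-.018)&(Y<.018)].mean(1); print('x near',dict(zip((X*1000).round().astype(int)[8:32:2].tolist(),p[8:32:2].round().astype(int).tolist())))
    print('x far',dict(zip((X*1000).round().astype(int)[180:205:2].tolist(),p[180:205:2].round().astype(int).tolist())))
E
python3 m1.py | grep -v -e rubber
```

```text
top0 n 175 mean [0.51999711 0.03828813] rect c (520.3943481445312, 37.9391975402832) (14.590697288513184, 94.00604248046875) ang -33.256321926645725 -0.04648313293742976 0.04752832442937248
side0 n 161 mean [0.52074863 0.03771008] rect c (519.9219360351562, 37.71162414550781) (18.452402114868164, 97.48653411865234) ang -33.814973537683855 -0.049439341963565225 0.04805591988537034
FL [0.65133077 0.20012659 0.034     ]
FR [0.65980043 0.15683793 0.034     ]
NR [0.49117196 0.12409602 0.034     ]
NL [0.48090406 0.16708587 0.034     ]
grooveN [0.48547643 0.14950645 0.034     ]
grooveB [0.55696721 0.15744789 0.034     ]
side NL [0.48773732 0.16741304 0.034     ]
side NR [0.49312277 0.12135915 0.034     ]
side FR [0.65944271 0.15622295 0.034     ]
top0 -0.078 y profile {-32: 127, -30: 128, -28: 133, -26: 142, -24: 95, -22: 24, -20: 41, -18: 68, -16: 61, -14: 56, -12: 57, -10: 59, -8: 62, -6: 63, -4: 53, -2: 42, 0: 43, 2: 45, 4: 44, 6: 43, 8: 49, 10: 62, 12: 65, 14: 58, 16: 55, 18: 58, 20: 58, 22: 51, 24: 61, 26: 111, 28: 140, 30: 134, 32: 131}
top0 -0.045 y profile {-32: 126, -30: 127, -28: 
[... 630 characters left out ...]
5, -6: 71, -4: 67, -2: 65, 0: 65, 2: 66, 4: 67, 6: 70, 8: 74, 10: 77, 12: 75, 14: 72, 16: 70, 18: 66, 20: 64, 22: 77, 24: 112, 26: 150, 28: 166, 30: 164, 32: 160}
side0 -0.045 y profile {-32: 48, -30: 48, -28: 47, -26: 45, -24: 49, -22: 62, -20: 75, -18: 77, -16: 73, -14: 72, -12: 73, -10: 75, -8: 75, -6: 71, -4: 66, -2: 65, 0: 66, 2: 67, 4: 67, 6: 69, 8: 74, 10: 77, 12: 75, 14: 72, 16: 71, 18: 67, 20: 63, 22: 75, 24: 112, 26: 149, 28: 162, 30: 160, 32: 156}
x near {-97: 155, -95: 141, -93: 126, -91: 108, -89: 79, -87: 55, -85: 51, -83: 63, -81: 72, -79: 73, -77: 72, -75: 72}
x far {75: 99, 77: 76, 79: 66, 81: 64, 83: 71, 85: 96, 87: 124, 89: 137, 91: 134, 93: 129, 95: 127, 97: 130, 99: 134}
```

Both views agree to about 2 mm. The rest centre is (0.5717, 0.1631) with yaw 11.1°. The shaver centre is (0.520, 0.038) with yaw -33.5°. Next I move over the tail grip point.

```bash
python3 -m inch '[[0.5,27.2,-52.9,0,0,0,-0.223],[0.5,27.2,-52.9,0,0,0,-0.223],[0.5,27.2,-52.9,0,0,0,-0.223],[0.5,27.2,-52.9,0,0,0,-0.223],[0.5,27.2,-52.9,0,0,0,-0.223],[0.5,27.2,-52.9,0,0,0,-0.223],[0.5,27.2,-52.9,0,0,0,-0.223],[0.5,27.2,-52.9,0,0,0,-0.223]]' 80
cat > st.py <<'E'
from h import *
import sys
from scipy.spatial.transform import Rotation as Ro
o=ctrl.get_obs(); R=np.array(o['tool_rot']); p=np.array(o['tool_pos'])
print('t',o['time'],'p',p.round(4),'yaw_y',np.degrees(np.arctan2(R[1,1],R[0,1])).round(2),'z',R[:,2].round(3),'F',np.round(o['ft_force'],2),'w',o['gripper_width'])
if len(sys.argv)>4:
    g=np.array(list(map(float,sys.argv[1:4]))); yaw=np.radians(float(sys.argv[4]))
    y=np.array([np.cos(yaw),np.sin(yaw),0]); z=np.array([0,0,-1.]); T=np.c_[np.cross(y,z),y,z]
    print('shift cm',((g-p)*100).round(2),'turn',Ro.from_matrix(T@R.T).as_rotvec().round(3))
E
python3 st.py .4928 .0562 .1 56.5
```

```text
time: 0.77
tool_pos: [0.374, 0.2861, 0.2312]
tool_rot: [[-0.834, 0.552, -0.0], [0.552, 0.834, -0.0], [-0.0, -0.0, -1.0]]
ft_force: [0.9, -0.4, 0.2]
gripper_width: 0.499
t 0.7667 p [0.374  0.2861 0.2312] yaw_y 56.52 z [-0. -0. -1.] F [ 0.87 -0.44  0.15] w 0.4986767070086674
shift cm [ 11.88 -22.99 -13.12] turn [ 0. -0. -0.]
```

```bash
python3 -m inch '[[0.5,11,-22,-10,0,0,0],[0.5,11,-22,-10,0,0,0],[0.5,11,-22,-10,0,0,0],[0.5,11,-22,-10,0,0,0],[0.5,11,-22,-10,0,0,0],[0.5,11,-22,-10,0,0,0],[0.5,11,-22,-10,0,0,0],[0.5,11,-22,-10,0,0,0]]' 
python3 -m inch '[[0.5,0,0,0,0,0,0],[0.5,0,0,0,0,0,0]]' ;python3 st.py .4928 .0562 .1 56.5
```

```text
time: 1.43
tool_pos: [0.4842, 0.0625, 0.1296]
tool_rot: [[-0.829, 0.559, -0.002], [0.559, 0.829, -0.003], [-0.0, -0.004, -1.0]]
ft_force: [-0.3, -0.3, 0.2]
gripper_width: 0.501
time: 1.6
tool_pos: [0.4832, 0.0697, 0.1315]
tool_rot: [[-0.835, 0.55, -0.0], [0.55, 0.835, 0.001], [0.001, 0.001, -1.0]]
ft_force: [0.2, 0.3, 0.0]
gripper_width: 0.504
t 1.6 p [0.4832 0.0697 0.1315] yaw_y 56.6 z [-0.     0.001 -1.   ] F [0.16 0.3  0.04] w 0.5041663889698152
shift cm [ 0.96 -1.35 -3.15] turn [-0.001 -0.    -0.002]
```

```bash
python3 -m inch '[[0.5,0.96,-1.35,-3.1,0,0,0],[0.5,0.96,-1.35,-6.1,0,0,0],[0.5,0.96,-1.35,-6.1,0,0,0],[0.5,0.96,-1.35,-6.1,0,0,0],[0.5,0.96,-1.35,-6.1,0,0,0]]' ;python3 st.py .4928 .0562 .012 56.5
python3 - <<'E'
from h import *
for n,r in(('top',(140,220,185,285)),('side',(110,190,200,300))):
    s=snap(n,n+'1'); a=s['img'][r[0]:r[1],r[2]:r[3],::-1]; cv2.imwrite(f'pics/{n}1z.png',cv2.resize(a,None,fx=6,fy=6,interpolation=cv2.INTER_CUBIC))
E
```

```text
time: 2.02
tool_pos: [0.4933, 0.0564, 0.0716]
tool_rot: [[-0.835, 0.55, 0.001], [0.55, 0.835, 0.001], [-0.0, 0.001, -1.0]]
ft_force: [0.2, 0.4, -0.2]
gripper_width: 0.501
t 2.0167 p [0.4933 0.0564 0.0716] yaw_y 56.65 z [ 0.001  0.001 -1.   ] F [ 0.16  0.44 -0.2 ] w 0.5014607267730002
shift cm [-0.05 -0.02 -5.96] turn [-0.001  0.001 -0.003]
```

View pics/side1z.png

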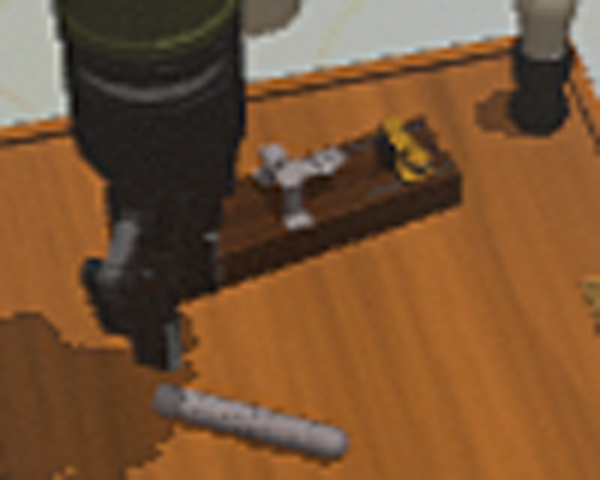

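View pics/top1z.png

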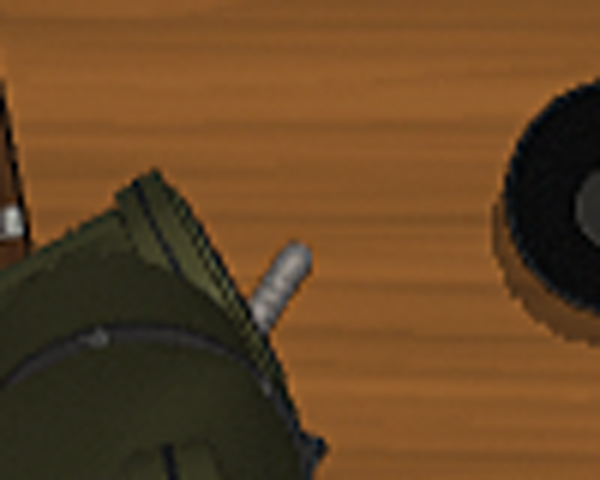

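The gripper stands over the tail at side-zoom px (160,380), with the rod still visible and aligned. I'll descend and grip.

```bash
python3 -m inch '[[0.5,-0.05,0,-2,0,0,0],[0.5,-0.05,0,-4,0,0,0],[0.5,-0.05,0,-5,0,0,0],[0.5,-0.05,0,-5.6,0,0,0],[0.5,-0.05,0,-5.9,0,0,0],[0.5,-0.05,0,-5.95,0,0,0],[0.5,-0.05,0,-5.95,0,0,0]]'; python3 st.py .4928 .0562 .012 56.5
```

```text
time: 2.7
tool_pos: [0.4931, 0.0547, 0.0114]
tool_rot: [[-0.834, 0.552, 0.001], [0.552, 0.834, 0.0], [-0.001, 0.001, -1.0]]
ft_force: [0.0, -0.1, 0.3]
gripper_width: 0.503
t 2.7 p [0.4931 0.0547 0.0114] yaw_y 56.49 z [ 0.001  0.    -1.   ] F [ 0.01 -0.09  0.31] w 0.503346983622028
shift cm [-0.03  0.15  0.06] turn [-0.     0.001  0.   ]
```

```bash
python3 -m inch '[[0.3,0,0,0,0,0,0],[0.25,0,0,0,0,0,0],[0.2,0,0,0,0,0,0],[0.1,0,0,0,0,0,0],[0,0,0,0,0,0,0],[0,0,0,0,0,0,0],[0,0,0,0,0,0,0]]' 80; python3 st.py .4928 .0562 .012 56.5
```

```text
time: 3.28
tool_pos: [0.493, 0.0547, 0.0115]
tool_rot: [[-0.834, 0.552, 0.001], [0.552, 0.834, 0.0], [-0.001, 0.001, -1.0]]
ft_force: [-0.4, -0.3, 5.1]
gripper_width: 0.148
t 3.2833 p [0.493  0.0547 0.0115] yaw_y 56.5 z [ 0.001  0.    -1.   ] F [-0.39 -0.28  5.11] w 0.14802335260110677
shift cm [-0.02  0.15  0.05] turn [-0.     0.001  0.   ]
```

```bash
python3 -m inch '[[0,0,0,0.5,0,0,0],[0,0,0,1.5,0,0,0],[0,0,0,3,0,0,0],[0,0,0,5,0,0,0],[0,0,0,7,0,0,0],[0,0,0,7,0,0,0],[0,0,0,7,0,0,0]]'; python3 st.py .4928 .0562 .012 56.5
python3 - <<'E'
from h import *
for n,r in(('top',(140,220,185,285)),('side',(90,190,190,300))):
    s=snap(n,n+'2'); a=s['img'][r[0]:r[1],r[2]:r[3],::-1]; cv2.imwrite(f'pics/{n}2z.png',cv2.resize(a,None,fx=6,fy=6,interpolation=cv2.INTER_CUBIC))
E
```

```text
time: 3.87
tool_pos: [0.4935, 0.0546, 0.0821]
tool_rot: [[-0.834, 0.552, 0.003], [0.552, 0.834, 0.001], [-0.002, 0.002, -1.0]]
ft_force: [0.5, -0.8, -1.4]
gripper_width: 0.153
t 3.8667 p [0.4935 0.0546 0.0821] yaw_y 56.47 z [ 0.003  0.001 -1.   ] F [ 0.5  -0.76 -1.38] w 0.15265722494748113
shift cm [-0.07  0.16 -7.01] turn [-0.001  0.003  0.001]
```

View pics/side2z.png

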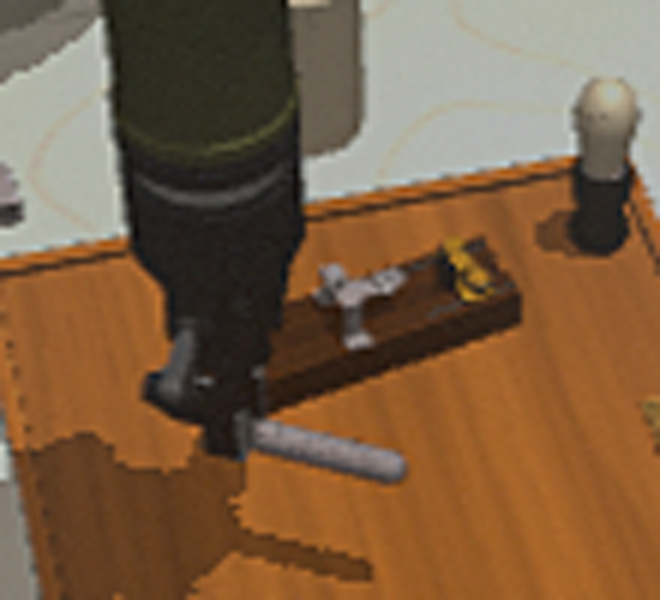

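View pics/top2z.png

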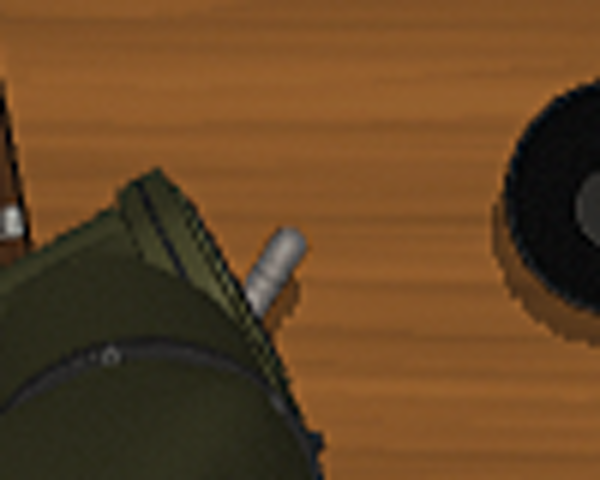

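```bash
cat > tri.py <<'E'
from h import *
def tri(s1,p1,s2,p2):
    o1,d1=ray(s1,*p1);o2,d2=ray(s2,*p2)
    A=np.c_[d1,-d2]; k=np.linalg.lstsq(A,o2-o1,rcond=None)[0]
    a=o1+d1*k[0];b=o2+d2*k[1]; return (a+b)/2,np.linalg.norm(a-b)
E
python3 - <<'E'
from tri import *
import m0
E
python3 - <<'E' 
from tri import *
ld=lambda f:{k:v for k,v in np.load(f'pics/{f}.npz').items()}
t,s=ld('top2'),ld('side2')
for P,Q in (((290,243),(394,466)),((287,249),(388,464))):
    p,e=tri(t,(185+P[0]/6-.5,140+P[1]/6-.5),s,(190+Q[0]/6-.5,90+Q[1]/6-.5)); print(p,e)
d=np.array([.834,-.552]); print('expect dome centre', [.4931,.055]+d*(.033+.040), .0885)
E
```

```text
top0 n 175 mean [0.51999711 0.03828813] rect c (520.3943481445312, 37.9391975402832) (14.590697288513184, 94.00604248046875) ang -33.256321926645725 -0.04648313293742976 0.04752832442937248
side0 n 161 mean [0.52074863 0.03771008] rect c (519.9219360351562, 37.71162414550781) (18.452402114868164, 97.48653411865234) ang -33.814973537683855 -0.049439341963565225 0.04805591988537034
FL [0.65133077 0.20012659 0.034     ]
FR [0.65980043 0.15683793 0.034     ]
NR [0.49117196 0.12409602 0.034     ]
NL [0.48090406 0.16708587 0.034     ]
grooveN [0.48547643 0.14950645 0.034     ]
grooveB [0.55696721 0.15744789 0.034     ]
rubber [0.6242811  0.17322784 0.039     ] leafend [0.60052963 0.16847495 0.046     ] bridge [0.566469   0.15753899 0.058     ]
side NL [0.48773732 0.16741304 0.034     ]
side NR [0.49312277 0.12135915 0.034     ]
side FR [0.65944271 0.15622295 0.034     ]
[0.55638046 0.01468585 0.08737936] 0.0009494453322074492
[0.55379592 0.01596463 0.08810714] 0.00117061021949912
expect dome centre [0.553982 0.014704] 0.0885
```

The rod is level in the grip: the foot dome centre triangulates to (0.555, 0.015, 0.088), against an expected 0.0885 height. Next I turn and move over the groove mouth.

```bash
python3 -m inch '[[0,-0.2,1.2,0.5,0,0,0.11],[0,-0.5,2.4,1,0,0,0.22],[0,-0.8,3.6,1.5,0,0,0.34],[0,-1.1,4.8,1.5,0,0,0.45],[0,-1.5,6.5,1.5,0,0,0.57],[0,-1.8,7.8,1.5,0,0,0.68],[0,-2.09,8.91,1.5,0,0,0.779],[0,-2.09,8.91,1.5,0,0,0.779]]'
python3 -m inch '[[0,0,0,0,0,0,0],[0,0,0,0,0,0,0],[0,0,0,0,0,0,0]]' >/dev/null; python3 st.py .4726 .1437 .05 101.1
```

```text
time: 4.63
tool_pos: [0.4706, 0.1468, 0.0949]
tool_rot: [[-0.98, -0.2, -0.002], [-0.2, 0.98, 0.003], [0.001, 0.003, -1.0]]
ft_force: [0.3, -0.4, -0.9]
gripper_width: 0.148
t 4.8833 p [0.4718 0.1422 0.0954] yaw_y 100.93 z [-0.001 -0.001 -1.   ] F [-0.72 -0.06 -0.75] w 0.1488180493789818
shift cm [ 0.08  0.15 -4.54] turn [ 0.001 -0.001  0.003]
```

```bash
python3 -m inch '[[0,0.08,0.15,-1.5,0,0,0.003],[0,0.08,0.15,-3,0,0,0.003],[0,0.08,0.15,-4,0,0,0.003],[0,0.08,0.15,-4.5,0,0,0.003],[0,0.08,0.15,-4.5,0,0,0.003],[0,0.08,0.15,-4.5,0,0,0.003]]'
python3 st.py .4726 .1437 .0323 101.1
python3 - <<'E'
from h import *
for n,r in(('top',(135,220,150,250)),('side',(90,190,190,300))):
    s=snap(n,n+'3'); a=s['img'][r[0]:r[1],r[2]:r[3],::-1]; cv2.imwrite(f'pics/{n}3z.png',cv2.resize(a,None,fx=6,fy=6,interpolation=cv2.INTER_CUBIC))
E
```

```text
time: 5.38
tool_pos: [0.4727, 0.1448, 0.0509]
tool_rot: [[-0.981, -0.195, -0.0], [-0.195, 0.981, -0.0], [0.0, -0.0, -1.0]]
ft_force: [0.8, 0.2, -1.6]
gripper_width: 0.15
t 5.3833 p [0.4727 0.1448 0.0509] yaw_y 101.24 z [-0. -0. -1.] F [ 0.84  0.22 -1.64] w 0.1499138339966836
shift cm [-0.01 -0.11 -1.86] turn [ 0.    -0.    -0.002]
```

View pics/side3z.png

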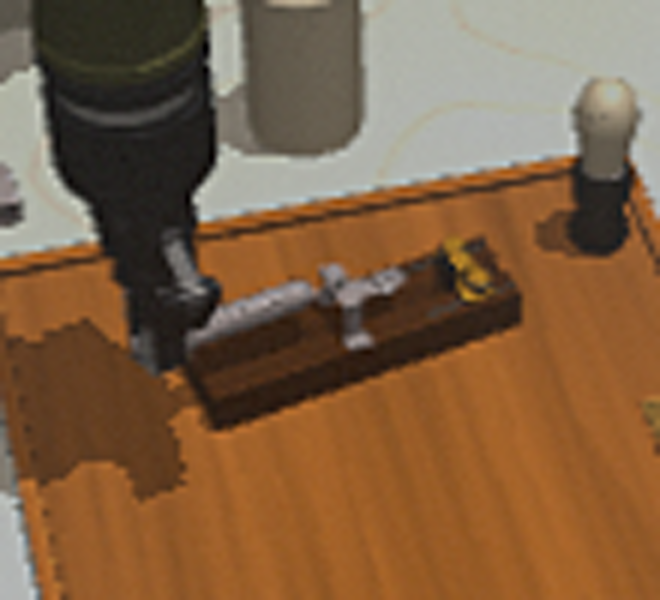

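View pics/top3z.png

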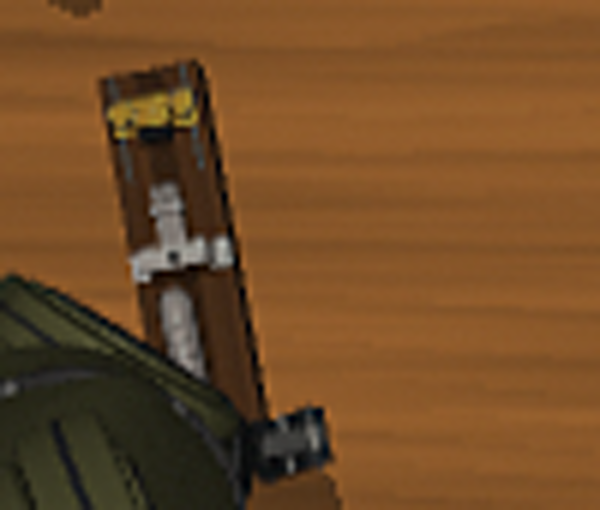

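```bash
cat >> tri.py <<'E'
C=np.array([.5717,.1631]);yaw=np.radians(11.1);ex=np.array([np.cos(yaw),np.sin(yaw)]);ey=np.array([-ex[1],ex[0]])
def rf(p): d=np.array(p[:2])-C; return (1000*np.array([d@ex,d@ey])).round(1)
ld=lambda f:{k:v for k,v in np.load(f'pics/{f}.npz').items()}
E
python3 - <<'E'
from tri import *
t,s=ld('top3'),ld('side3')
T=lambda x,y:(150+x/6-.5,135+y/6-.5); S=lambda x,y:(190+x/6-.5,90+y/6-.5)
for p in((176,288),(183,330),(189,370)): print('top rod',rf(onz(t,*T(*p),.0575)))
for p in((312,287),(255,310),(208,330)): print('side rod',rf(onz(s,*S(*p),.0575)))
print('tcp',rf(ctrl.get_obs()['tool_pos']))
print('rubber top', [rf(onz(t,*T(157,138),z)) for z in(.039,.05)])
print('bridge',rf(onz(t,*T(140,268),.04)),rf(onz(t,*T(228,250),.04)), 'screw',rf(onz(t,*T(173,256),.058)),'leaf end',rf(onz(t,*T(163,187),.047)))
p,e=tri(t,T(176,290),s,S(310,288)); print(p,e,rf(p))
E
```

```text
top rod [-18.8   2.1]
top rod [-38.    2.6]
top rod [-56.2   3.4]
side rod [-17.3   5. ]
side rod [-49.2   3.1]
side rod [-75.4   1. ]
tcp [-100.3    1.3]
rubber top [array([52.6,  0.1]), array([50.7, -1.4])]
bridge [-4.6 18.9] [ -4.4 -21.9] screw [-4.5  0.6] leaf end [28.7  0.6]
[0.55181168 0.16091341 0.0609473 ] 0.0003597941298118493 [-19.9   1.7]
```

The rod lies about 2 mm left of the groove line in both views, with the foot at x≈-20 and clear of the bridge. I'll shift right 2 mm and lower it.

```bash
python3 -m inch '[[0,0.04,-0.2,-0.3,0,0,0],[0,0.04,-0.2,-0.8,0,0,0],[0,0.04,-0.2,-1.2,0,0,0],[0,0.04,-0.2,-1.4,0,0,0],[0,0.04,-0.2,-1.5,0,0,0],[0,0.04,-0.2,-1.5,0,0,0]]'
python3 st.py .4726 .1417 .0323 101.1
python3 -m inch '[[0,0,0,-0.1,0,0,0],[0,0,0,-0.2,0,0,0],[0,0,0,-0.25,0,0,0],[0,0,0,-0.25,0,0,0]]'
python3 st.py .4726 .1417 .0323 101.1
```

```text
time: 5.98
tool_pos: [0.4728, 0.1432, 0.0355]
tool_rot: [[-0.981, -0.196, -0.001], [-0.196, 0.981, -0.0], [0.001, -0.0, -1.0]]
ft_force: [0.0, -0.1, -0.9]
gripper_width: 0.146
t 5.9833 p [0.4728 0.1432 0.0355] yaw_y 101.31 z [-0.001 -0.    -1.   ] F [ 0.   -0.13 -0.92] w 0.14610458502275492
shift cm [-0.02 -0.15 -0.32] turn [ 0.    -0.001 -0.004]
time: 6.32
tool_pos: [0.4732, 0.1431, 0.0334]
tool_rot: [[-0.981, -0.196, 0.0], [-0.196, 0.981, -0.0], [-0.0, -0.0, -1.0]]
ft_force: [1.1, -0.7, 0.3]
gripper_width: 0.152
t 6.3167 p [0.4732 0.1431 0.0334] yaw_y 101.28 z [ 0. -0. -1.] F [ 1.08 -0.68  0.25] w 0.15179262481069464
shift cm [-0.06 -0.14 -0.11] turn [ 0.     0.    -0.003]
```

```bash
python3 -m inch '[[0,0,0,-0.05,0,0,0],[0,0,0,-0.1,0,0,0],[0,0,0,-0.1,0,0,0]]'
python3 - <<'E'
from h import *
for n,r in(('top',(135,220,150,250)),('side',(90,190,190,300))):
    s=snap(n,n+'4'); a=s['img'][r[0]:r[1],r[2]:r[3],::-1]; cv2.imwrite(f'pics/{n}4z.png',cv2.resize(a,None,fx=6,fy=6,interpolation=cv2.INTER_CUBIC))
E
```

```text
time: 6.57
tool_pos: [0.4733, 0.1427, 0.0325]
tool_rot: [[-0.981, -0.195, 0.0], [-0.195, 0.981, -0.001], [-0.0, -0.001, -1.0]]
ft_force: [-0.6, -1.8, 0.9]
gripper_width: 0.152
```

View pics/side4z.png

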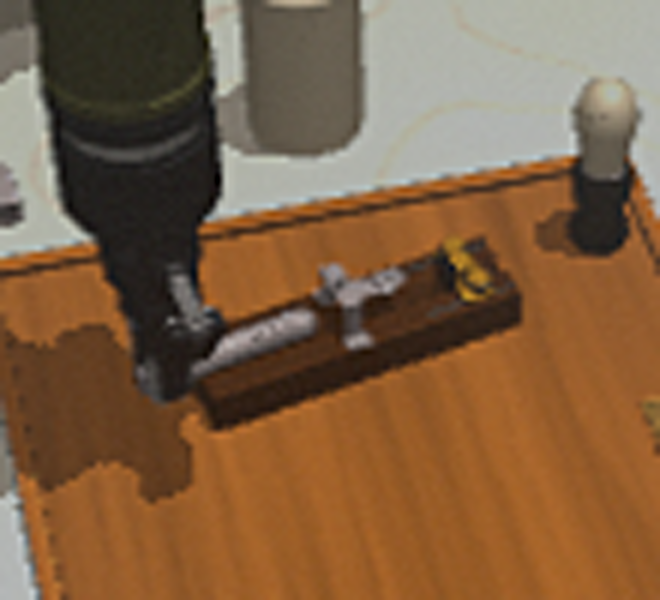

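View pics/top4z.png

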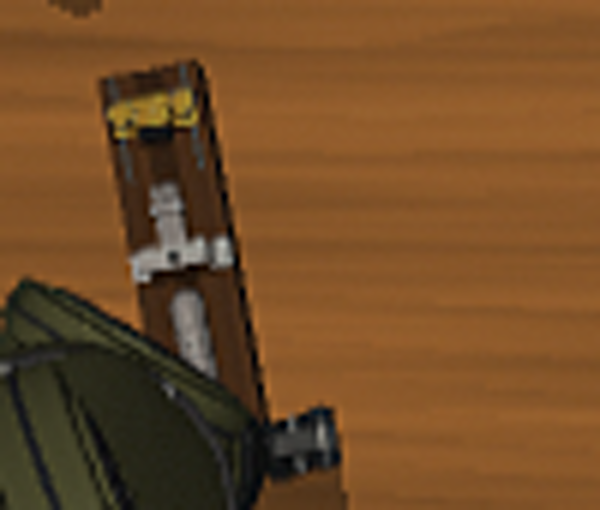

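The rod lies in the groove with its foot at top-zoom (186,293), just short of the bridge. I'll release it and lift away.

```bash
python3 -m inch '[[0.2,0,0,0,0,0,0],[0.3,0,0,0,0,0,0],[0.45,0,0,0,0,0,0],[0.5,0,0,0,0,0,0],[0.5,0,0,0,0,0,0]]'; python3 st.py
python3 -m inch '[[0.5,0,0,1,0,0,0],[0.5,0,0,3,0,0,0],[0.5,-2,-0.4,6,0,0,0],[0.5,-5,-1,8,0,0,0],[0.5,-5,-1,8,0,0,0],[0.5,-5,-1,8,0,0,0]]'; python3 st.py
python3 - <<'E'
from h import *
for n,r in(('top',(135,220,150,250)),('side',(90,190,190,300))):
    s=snap(n,n+'5'); a=s['img'][r[0]:r[1],r[2]:r[3],::-1]; cv2.imwrite(f'pics/{n}5z.png',cv2.resize(a,None,fx=6,fy=6,interpolation=cv2.INTER_CUBIC))
E
```

```text
time: 7.08
tool_pos: [0.4729, 0.1435, 0.0323]
tool_rot: [[-0.981, -0.196, -0.0], [-0.196, 0.981, 0.0], [0.0, 0.0, -1.0]]
ft_force: [-0.4, 0.4, -0.4]
gripper_width: 0.5
t 7.0833 p [0.4729 0.1435 0.0323] yaw_y 101.33 z [-0.  0. -1.] F [-0.39  0.41 -0.44] w 0.49984952849021325
time: 7.58
tool_pos: [0.422, 0.133, 0.1133]
tool_rot: [[-0.98, -0.197, 0.0], [-0.197, 0.98, -0.0], [-0.0, -0.0, -1.0]]
ft_force: [0.5, 0.3, -0.5]
gripper_width: 0.5
t 7.5833 p [0.422  0.133  0.1133] yaw_y 101.36 z [ 0. -0. -1.] F [ 0.45  0.34 -0.52] w 0.5003514120939057
```

View pics/side5z.png

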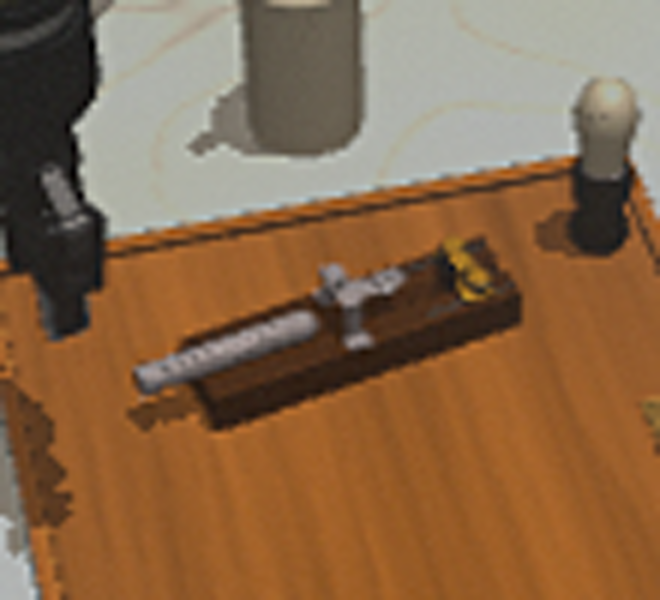

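View pics/top5z.png

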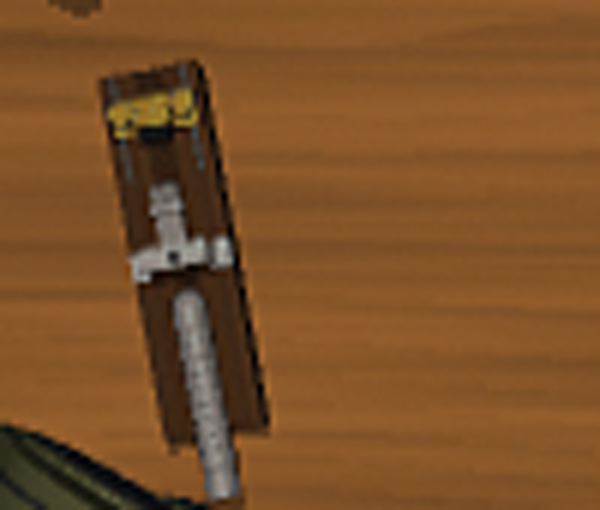

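```bash
python3 - <<'E'
from tri import *
t,s=ld('top5'),ld('side5')
T=lambda x,y:(150+x/6-.5,135+y/6-.5); S=lambda x,y:(190+x/6-.5,90+y/6-.5)
for p in((186,289),(206,395),(225,500)): print('top rod',rf(onz(t,*T(*p),.0388)))
for p in((316,318),(240,349),(140,380)): print('side rod',rf(onz(s,*S(*p),.0388)))
E
python3 -m inch '[[0,0,0,0,0,0,0],[0,0,0,0,0,0,0],[0,0,0,0,0,0,0],[0,0,0,0,0,0,0],[0,0,0,0,0,0,0]]'
python3 st.py 0.441 0.1372 .045 101.1
```

```text
top rod [-18.    0.4]
top rod [-67.3   0.7]
top rod [-115.9    1.4]
side rod [-17.4   1.5]
side rod [-60.3  -1. ]
side rod [-113.     1.8]
time: 8.1
tool_pos: [0.4231, 0.1333, 0.112]
tool_rot: [[-0.981, -0.196, -0.0], [-0.196, 0.981, 0.0], [0.0, 0.0, -1.0]]
ft_force: [0.0, 0.0, -0.1]
gripper_width: 0.001
t 8.1 p [0.4231 0.1333 0.112 ] yaw_y 101.29 z [-0.  0. -1.] F [ 0.02  0.04 -0.1 ] w 0.0013002585712805696
shift cm [ 1.79  0.39 -6.7 ] turn [-0.    -0.    -0.003]
```

The rod lies straight in the groove (y within about 1 mm, foot at -18, tail at about -115). The fingers are now shut and go behind the tail.

```bash
python3 -m inch '[[0,1.11,0.33,-2,0,0,0],[0,1.11,0.33,-4,0,0,0],[0,1.11,0.33,-6,0,0,0],[0,1.11,0.33,-7.45,0,0,0],[0,1.11,0.33,-7.45,0,0,0],[0,1.11,0.33,-7.45,0,0,0]]'
python3 st.py .4342 .1366 .037 101.1
python3 - <<'E'
from h import *
for n,r in(('side',(90,190,190,300)),):
    s=snap(n,n+'6'); a=s['img'][r[0]:r[1],r[2]:r[3],::-1]; cv2.imwrite(f'pics/{n}6z.png',cv2.resize(a,None,fx=6,fy=6,interpolation=cv2.INTER_CUBIC))
E
```

```text
time: 8.6
tool_pos: [0.4337, 0.1365, 0.0374]
tool_rot: [[-0.98, -0.197, -0.001], [-0.197, 0.98, -0.001], [0.002, -0.001, -1.0]]
ft_force: [0.2, 0.1, 0.2]
gripper_width: -0.001
t 8.6 p [0.4337 0.1365 0.0374] yaw_y 101.33 z [-0.001 -0.001 -1.   ] F [0.24 0.12 0.19] w -0.0012954633223591387
shift cm [ 0.05  0.01 -0.04] turn [ 0.001 -0.001 -0.004]
```

View pics/side6z.png

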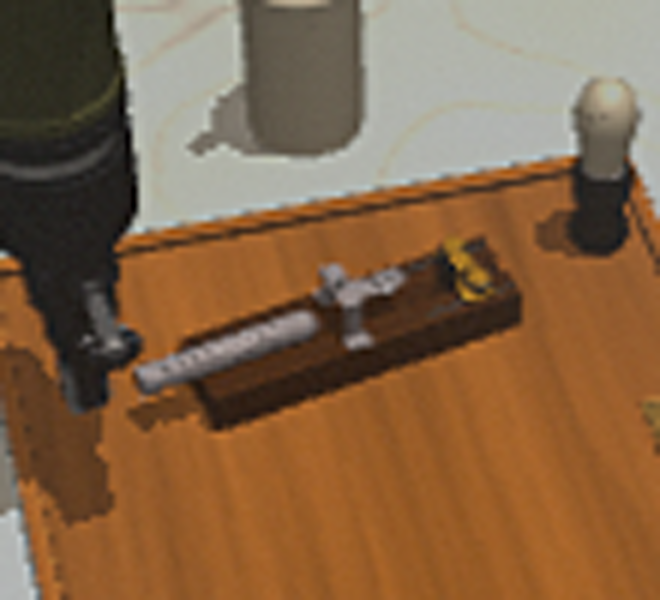

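```bash
python3 -m inch '[[0,0.39,0.08,0,0,0,0],[0,0.78,0.15,0,0,0,0],[0,1.18,0.23,0,0,0,0],[0,1.57,0.31,0,0,0,0],[0,1.96,0.39,0,0,0,0],[0,2.35,0.46,0,0,0,0],[0,2.75,0.54,0,0,0,0],[0,3.14,0.62,0,0,0,0]]'
cat > rs.py <<'E'
from tri import *
o=ctrl.get_obs(); f=np.array(o['ft_force']); print('tcp rest',rf(o['tool_pos']),'z',round(o['tool_pos'][2],4),'F along',(f[:2]@ex).round(2),'across',(f[:2]@ey).round(2),'z',f[2].round(2),'t',o['time'])
E
python3 rs.py
python3 - <<'E'
from h import *
for n,r in(('top',(135,220,150,250)),('side',(90,190,190,300)),):
    s=snap(n,n+'7'); a=s['img'][r[0]:r[1],r[2]:r[3],::-1]; cv2.imwrite(f'pics/{n}7z.png',cv2.resize(a,None,fx=6,fy=6,interpolation=cv2.INTER_CUBIC))
E
```

```text
time: 9.32
tool_pos: [0.4659, 0.1426, 0.0378]
tool_rot: [[-0.981, -0.196, -0.0], [-0.196, 0.981, -0.0], [0.0, -0.0, -1.0]]
ft_force: [-1.1, -0.8, 0.1]
gripper_width: 0.0
tcp rest [-107.8    0.3] z 0.0378 F along -1.21 across -0.56 z 0.08 t 9.3167
```

View pics/side7z.png

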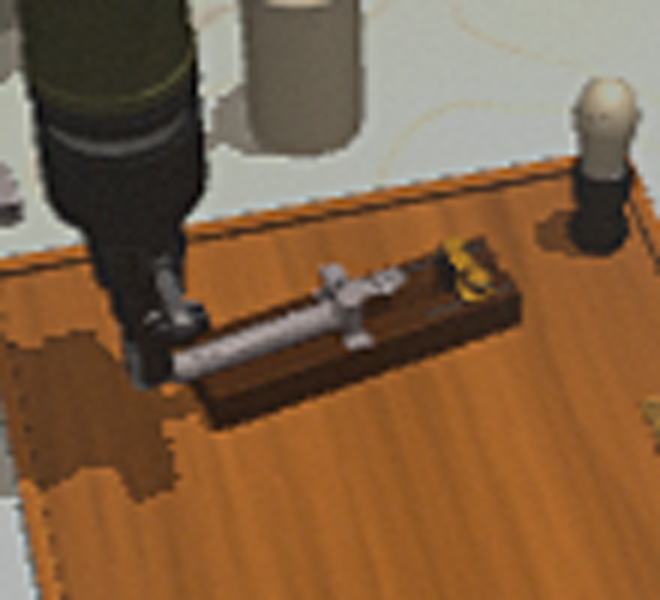

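The rod is sliding under the bridge, pushed squarely at the tail (side zoom 180,365). I continue slowly and watch the force.

```bash
python3 -m inch '[[0,0.29,0.06,0,0,0,0],[0,0.59,0.12,0,0,0,0],[0,0.88,0.17,0,0,0,0],[0,1.18,0.23,0,0,0,0]]' >/dev/null; python3 rs.py
python3 -m inch '[[0,0.29,0.06,0,0,0,0],[0,0.59,0.12,0,0,0,0],[0,0.78,0.15,0,0,0,0]]' >/dev/null; python3 rs.py
python3 -m inch '[[0,0.29,0.06,0,0,0,0],[0,0.59,0.12,0,0,0,0],[0,0.78,0.15,0,0,0,0]]' >/dev/null; python3 rs.py
```

```text
tcp rest [-95.9   0.4] z 0.0378 F along -1.35 across 0.12 z -0.39 t 9.75
tcp rest [-87.6   0.4] z 0.0378 F along 0.64 across 0.91 z 0.33 t 10.0
tcp rest [-81.    0.2] z 0.0377 F along -3.92 across 0.55 z 2.27 t 10.25
```

```bash
for i in 1 2 3; do python3 -m inch '[[0,0.15,0.03,0,0,0,0],[0,0.29,0.06,0,0,0,0],[0,0.29,0.06,0,0,0,0]]' >/dev/null; python3 rs.py; done
python3 - <<'E'
from h import *
for n,r in(('top',(135,220,150,250)),('side',(90,190,190,300)),):
    s=snap(n,n+'8'); a=s['img'][r[0]:r[1],r[2]:r[3],::-1]; cv2.imwrite(f'pics/{n}8z.png',cv2.resize(a,None,fx=6,fy=6,interpolation=cv2.INTER_CUBIC))
E
```

```text
tcp rest [-77.7   0.3] z 0.0378 F along -2.82 across -1.11 z 1.49 t 10.5
tcp rest [-73.6   0.3] z 0.0378 F along -2.78 across -0.8 z 0.93 t 10.75
tcp rest [-70.7   0.3] z 0.0378 F along -1.87 across -0.48 z 0.75 t 11.0
```

View pics/side8z.png

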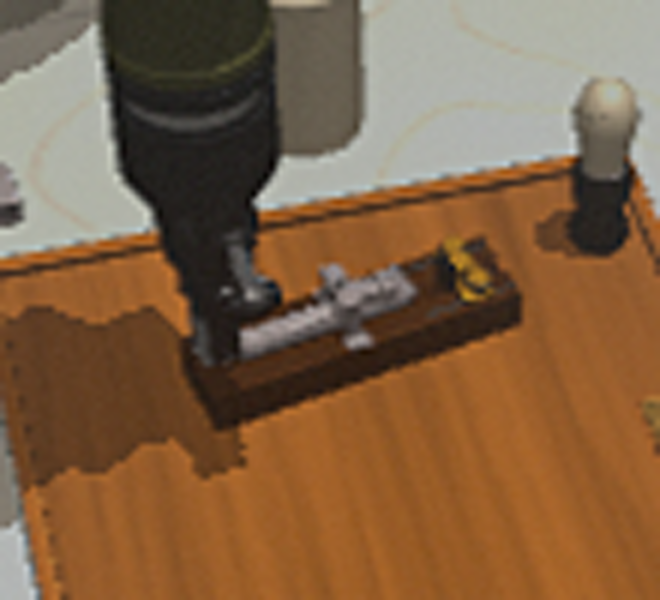

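View pics/top8z.png

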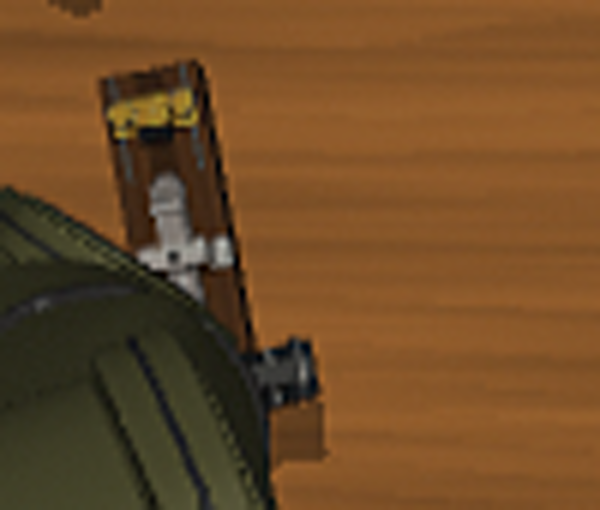

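The foot is past the leaf at top-zoom (167,172) and the rubber face is near (157,138), so about 15 mm remain. Sliding force is about 2–3 N.

```bash
for i in 1 2 3; do python3 -m inch '[[0,0.15,0.03,0,0,0,0],[0,0.29,0.06,0,0,0,0],[0,0.29,0.06,0,0,0,0]]' >/dev/null; python3 rs.py; done
for i in 1 2 ; do python3 -m inch '[[0,0.1,0.02,0,0,0,0],[0,0.1,0.02,0,0,0,0],[0,0.1,0.02,0,0,0,0]]' >/dev/null; python3 rs.py; done
```

```text
tcp rest [-68.    0.3] z 0.0378 F along -2.64 across -1.2 z 0.92 t 11.35
tcp rest [-64.9   0.4] z 0.0378 F along -2.81 across -2.17 z 2.44 t 11.6
tcp rest [-61.9   0.4] z 0.0378 F along -3.37 across -0.74 z 0.71 t 11.85
tcp rest [-61.1   0.5] z 0.0378 F along -2.27 across -1.88 z 0.07 t 12.1
tcp rest [-60.2   0.5] z 0.0378 F along -2.09 across -1.65 z 0.78 t 12.35
```

```bash
for i in 1 2 3; do python3 -m inch '[[0,0.1,0.02,0,0,0,0],[0,0.1,0.02,0,0,0,0],[0,0.1,0.02,0,0,0,0]]' >/dev/null; python3 rs.py; done
```

```text
tcp rest [-59.2   0.6] z 0.0378 F along -2.49 across -1.11 z 0.66 t 12.6
tcp rest [-58.2   0.6] z 0.0378 F along -1.82 across -2.82 z 0.86 t 12.85
tcp rest [-57.1   0.6] z 0.0378 F along -2.92 across -1.35 z 0.05 t 13.1
```

```bash
for i in 1 2; do python3 -m inch '[[0,0.1,0.02,0,0,0,0],[0,0.1,0.02,0,0,0,0],[0,0.1,0.02,0,0,0,0]]' >/dev/null; python3 rs.py; done
python3 - <<'E'
from h import *
for n,r in(('top',(135,185,150,210)),('side',(115,165,220,280)),):
    s=snap(n,n+'9'); a=s['img'][r[0]:r[1],r[2]:r[3],::-1]; cv2.imwrite(f'pics/{n}9z.png',cv2.resize(a,None,fx=10,fy=10,interpolation=cv2.INTER_CUBIC))
E
```

```text
tcp rest [-56.1   0.7] z 0.0378 F along -2.86 across -1.4 z 0.91 t 13.35
tcp rest [-55.1   0.6] z 0.0378 F along -2.81 across -1.04 z -0.12 t 13.6
```

View pics/top9z.png

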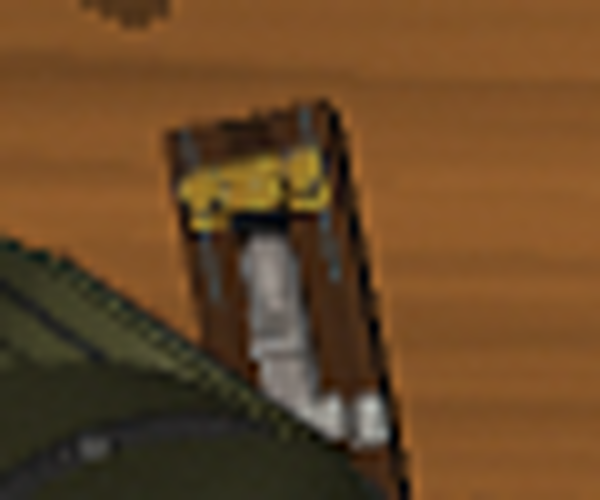

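View pics/side9z.png

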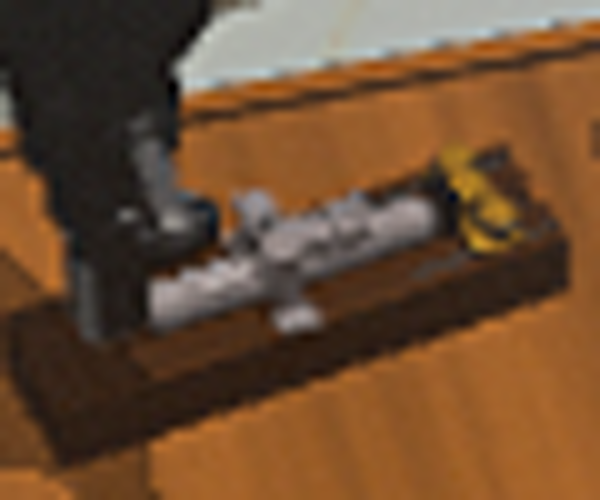

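The foot at top-zoom (265,228) almost touches the black rubber face. From here I use half-millimetre steps.

```bash
for i in 1 2 3; do python3 -m inch '[[0,0.05,0.01,0,0,0,0],[0,0.05,0.01,0,0,0,0],[0,0.05,0.01,0,0,0,0]]' >/dev/null; python3 rs.py; done
```

```text
tcp rest [-54.8   0.6] z 0.0378 F along -2.62 across -0.71 z 0.56 t 13.95
tcp rest [-54.3   0.6] z 0.0378 F along -2.89 across -0.27 z 0.83 t 14.2
tcp rest [-53.9   0.6] z 0.0378 F along -3.51 across -0.99 z 1.03 t 14.45
```

```bash
for i in 1 2; do python3 -m inch '[[0,0.05,0.01,0,0,0,0],[0,0.05,0.01,0,0,0,0],[0,0.05,0.01,0,0,0,0]]' >/dev/null; python3 rs.py; done
```

```text
tcp rest [-53.8   0.6] z 0.0378 F along -4.39 across -0.72 z 2.28 t 14.7
tcp rest [-53.6   0.6] z 0.0377 F along -5.84 across -0.64 z 1.98 t 14.95
```

```bash
for i in 1 2; do python3 -m inch '[[0,0.05,0.01,0,0,0,0],[0,0.05,0.01,0,0,0,0],[0,0.05,0.01,0,0,0,0]]' >/dev/null; python3 rs.py; done
```

```text
tcp rest [-53.6   0.5] z 0.0377 F along -6.68 across -0.75 z 3.55 t 15.2
tcp rest [-53.5   0.5] z 0.0377 F along -7.06 across -0.84 z 2.98 t 15.45
```

Contact is clear: the force rose from about 2.8 N to 7 N while motion stopped. I'll back off and check.

```bash
python3 -m inch '[[0,-0.1,-0.02,0,0,0,0],[0,-0.3,-0.06,0,0,0,0],[0,-1,-0.2,0,0,0,0],[0,-2,-0.4,0,0,0,0],[0,-4,-0.8,1,0,0,0],[0,-6,-1.2,4,0,0,0],[0,-8,-1.6,7,0,0,0],[0,-8,-1.6,9,0,0,0]]' >/dev/null; python3 rs.py
python3 -m inch '[[0,-3,-1,3,0,0,0],[0,-3,-3,6,0,0,0],[0,-3,-5,6,0,0,0],[0,-3,-7,6,0,0,0],[0,-3,-7,6,0,0,0]]'; python3 rs.py
python3 - <<'E'
from h import *
for n,r in(('top',(135,215,150,220)),('side',(115,165,220,280)),):
    s=snap(n,n+'10'); a=s['img'][r[0]:r[1],r[2]:r[3],::-1]; cv2.imwrite(f'pics/{n}10z.png',cv2.resize(a,None,fx=7,fy=7,interpolation=cv2.INTER_CUBIC))
    
E
```

```text
tcp rest [-136.7    0.8] z 0.1296 F along -0.11 across -1.37 z 0.15 t 16.1167
time: 16.53
tool_pos: [0.4117, 0.0642, 0.1886]
tool_rot: [[-0.982, -0.191, 0.003], [-0.191, 0.982, -0.002], [-0.003, -0.002, -1.0]]
ft_force: [0.0, -0.5, -0.9]
gripper_width: 0.006
tcp rest [-176.1  -66.3] z 0.1886 F along -0.08 across -0.52 z -0.95 t 16.5333
```

View pics/top10z.png

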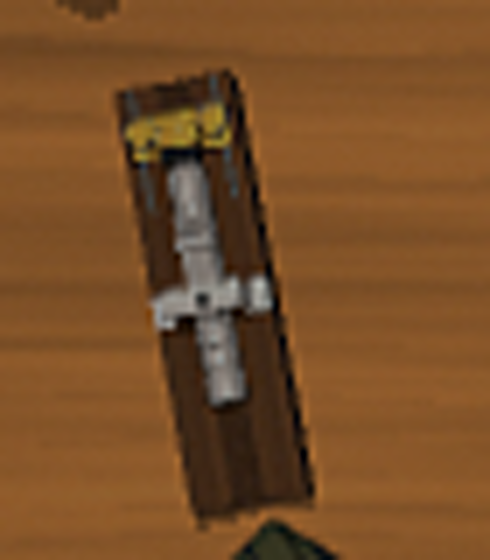

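View pics/side10z.png

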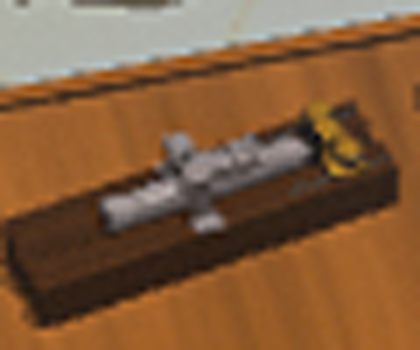

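View pics/side10.png

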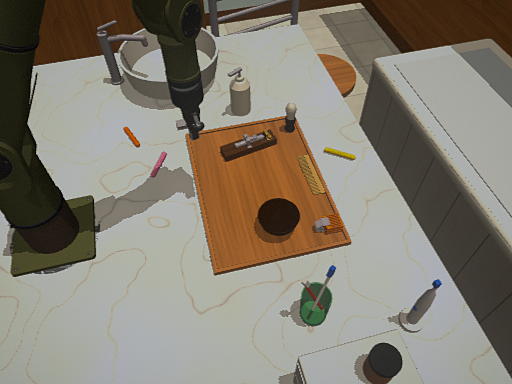

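```bash
python3 - <<'E'
from tri import *
t=ld('top10'); T=lambda x,y:(150+x/7-.5,135+y/7-.5)
print('tail',rf(onz(t,*T(228,402),.0388)),'foot',rf(onz(t,*T(185,160),.0388)))
o=ctrl.get_obs(); print(np.abs(o['joint_velocities']).max(),o['time'])
print(ctrl.sign_off())
E
```

```text
tail [-43.8   1. ] foot [52.9 -0.6]
0.02949245004587615 16.6333
the job is handed in; nothing more can be done
None
```

I picked the shaver handle up by its tail and laid it in the groove with the foot towards the stop. I then let go and pushed it under the leaf with shut fingers until the foot met the rubber stop. The job was handed in at 16.6 s.

- **Contact with the stop:** sliding took about 2–4 N. At the stop the force rose to about 7 N while the handle stopped advancing, so roughly 4 N went into the rubber.
- **Final position:** the last top view puts the foot at rest x ≈ 53 mm and the tail at ≈ -44 mm, about 97 mm apart for the 96 mm rod. The rubber face had measured about 51–53 mm earlier, so the foot is against it. The push positions put the foot about 1 mm further in, within camera accuracy.
- **Surroundings:** the other things look undisturbed in the last side view, judged by eye only. The gripper was clear of everything at hand-in.
- **Odd reading:** the gripper showed an opening of about 0.15 (roughly 13 mm) while holding the 16 mm rod. The hold was level and firm, so I carried on.

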